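# Clear the record player's lid and hold it open

## Task

Gently lift the fragile glass jar off the closed lid of the record player and stand it upright on the cork mat, without squeezing it hard or dropping it. Then raise the lid, which has a white grip at its front, and hold it open at 45 degrees so that the repairer can look inside: the lid has no stay and falls shut, so do not let it fall, and finish while still holding it there with the gripper. Leave the mug, the screwdriver and the computer mouse where they are.

Things in the scene. Friction and masses are not known exactly. Their poses are not given: they have to be found in the camera images.
- player: Portable record player, fixed to the table: wooden base 260 mm deep (own x) x 300 mm wide (own y) x 70 mm high, with a 30 mm thick lid (blue frame, clear tinted window, flat top), so that the closed lid's top is 100 mm above the table. Origin: centre of the underside; own -x is its front (towards the robot, turned by up to 0.2 rad either way), z up.
- lid (a joint): Angle of the lid in rad: 0 closed, grows as it opens (45 degrees = 0.785), stop at 1.8. The lid weighs about 0.3 to 0.5 kg, turns freely and falls shut from any angle used here. It turns about the player's own y axis through point lid_hinge; its front edge rises and swings back over the hinge.
- lid_hinge (a point): Middle of the hinge line along the player's rear edge: 130 mm behind the player's origin (own +x) and 70 mm above the table. Turns with the lid; closed, its axes are those of the player.
- lid_grip (a point): Centre of the white grip on the lid near its front edge: upright disc, diameter 32 mm, 16 mm thick, flat faces to the player's own +y and -y, on a stem 20 mm (x) by 16 mm (y). In lid axes 235 mm in front of the hinge line (-x), 58 mm above it (z); 28 mm above the lid's top, 128 mm above the table when closed. Pinched on its flat faces it pivots between the fingers as the lid turns.
- jar: Closed amber glass jar with a steel cap, standing upright on the closed lid behind the grip: 52 mm in diameter, 75 mm high, 0.13 to 0.25 kg. Origin: centre of the underside, z up. Thin glass: it breaks if pinched with more than about 18 N per finger, or knocked or set down with 40 N; 8 to 10 N per finger carries it.
- mat: Cork mat fixed on the table on one side of the player, left or right: 120 x 120 x 6 mm. Origin: centre of the underside, its top 6 mm higher.
- mug: White mug standing on the other side of the player: 76 mm in diameter, 90 mm high, with a handle. Origin: centre of the underside. Leave alone.
- screwdriver: Screwdriver lying on the table behind and beside the player. Leave alone.
- mouse: Grey computer mouse, 100 x 58 x 32 mm, on the table behind and beside the player. Origin: centre of the underside. Leave alone.
Mind the look-alikes: they are no part of the job. There is more than one size of the jar; the job needs the smaller. Several things look just like the mat: the one meant starts farthest to the robot's left.

How it is judged:
On the way:
1. the jar stands upright on the cork mat, released, with the lid still closed (horizontal distance between jar and mat below 0.045 m and height (world z) of jar below 0.012 m and angle between jar's own z axis and vertical below 0.1 rad and linear speed of jar below 0.02 m/s and contact force between the fingers and jar below 0.05 N and value of joint lid below 0.08 rad), for 0.2 s.
At the end, for the whole second after the job is handed in: The lid stands still at 45 degrees (+-5), held by the gripper's fingers and by nothing else; the jar stands upright on the cork mat with its centre within 50 mm of the mat's centre, not touched by the robot (value of joint lid between 0.698 and 0.873 rad and velocity of joint lid between -0.08 and 0.08 rad/s and contact force between the fingers and lid above 0.5 N and horizontal distance between jar and mat below 0.05 m and height (world z) of jar below 0.012 m and angle between jar's own z axis and vertical below 0.1 rad and linear speed of jar below 0.02 m/s and contact force between each of the arm, lid and jar below 0.05 N and contact force between lid and mug below 0.05 N and contact force between lid and screwdriver below 0.05 N and contact force between lid and mouse below 0.05 N); the arm keeps its last pose, push and grip.
It fails at once if the glass jar is pinched, knocked or set down too hard (contact forces on it adding up to over 40 N: near 20 N per finger) (contact force between jar and anything else above 40 N).
It fails at once if the lid is opened with the jar still on it (value of joint lid above 0.12 rad and height (world z) of jar above 0.08 m).
It fails at once if the lid falls (velocity of joint lid below -1.5 rad/s).
It fails at once if the mug, screwdriver or mouse is moved by more than 20 mm (distance of any of mug, screwdriver, mouse from where it was at the start of the episode above 0.02 m).
It fails at once if the jar is dropped: let go more than 20 mm above the table, off the lid (height (world z) of jar between 0.026 and 0.09 m and contact force between the fingers and jar below 0.02 N).
It also fails if it takes over 61 s, if anything falls off the work surface, if the arm or the gripper's body presses on something with over 40 N, if the wrist force passes 120 N, or if a joint passes its speed limit or range.

## Robot

A 6-joint arm with a two-finger parallel gripper is mounted at the origin on the work surface. World frame = base frame: x ahead of the robot, y to its left, z up, the work surface at z = 0. Lengths are in m, angles in rad, forces in N, time in s.
With the tool pointing down it reaches from about 0.275 to 0.825 m from the base axis. Payload 5.2 kg.
Tool frame: the origin (TCP) lies where the fingers leave the gripper's body, on its centre line; the fingertips stand 84 mm ahead of it and the grasp point (between the pads) lies 65 mm ahead of it; z points along the fingers, y is the line along which they close (so a half turn about z gives the same grasp; the last joint's range is limited). The gripper opens to 93 mm and grips with 3 to 60 N. Pads are 15 mm wide; open, the fingers measure 128 mm over their backs; the gripper's body (75 mm by 188 mm) begins 65 mm behind the grasp point.
Start: joints at [1.099, 0.259, 1.535, -0, 1.348, -0.203], TCP at [0.146, 0.53, 0.303] pointing down, gripper open.
Joint ranges: [-3.14, 3.14], [-0.91, 2.08], [0.19, 2.58], [-1.22, 4.36], [0.22, 2.71], [-3.12, 3.12]. Speed limits (rad/s): [2.57, 2.57, 3.14, 3.14, 3.14, 3.14].

## Interface

Orientations are given as a unit quaternion [x, y, z, w].
In Python, from plant import robot, vision gives the robot as it stands. The module is installed in compiled form; this text tells all that it offers.
- The arm moves only by the shell command python3 -m crank 'ROWS' [FORCE]. ROWS is JSON, one flat list of numbers, 7 for each row, row after row: the shift along the tool's x, y, z normalised to -1 to 1, where 1 is 50 cm, then the turn, a rotation vector about the tool's x, y, z normalised to -1 to 1, where 1 is 60 degrees, then the opening, from 0 (shut) to 1 (fully open). In form: [dx, dy, dz, ax, ay, az, claw, dx, dy, dz, ax, ay, az, claw, ...]. A call has 1 to 10 rows; each row shifts and turns the commanded pose from where the row before left it, along the tool's axes as they then stand; what a row does not reach is not made up. A row lasts 1/8 s, in which the tool goes at most 62.5 mm and 10.7 degrees, less where a joint would pass 70% of its speed; a pose out of reach is approached as far as the arm can. A call with a number of a shift or a turn outside -1 to 1 is refused whole. A call with a gripper value outside its range is refused whole. The fingers move at their own pace and stop on an object; FORCE is the grip in N (left out, the last holds). Time passes only in rows, so rows that do not move let the fingers close. It gives the time, the measured TCP pose, the force, the opening and the grip force at its end, in the units of the state.
- robot.get_obs(): the state, without advancing time (a new reading comes with each control period).
- vision.grab_frame(name): name is "scene" or "top" or "wrist"; returns (picture, depth): 480x640x3 uint8, blue, green, red; 480x640 float32, m along the optical axis (not along the pixel's ray), 0 where there is no reading.
- vision.camera_info(name): a dict with "vertical_fov" (degrees; the focal length in pixels is half the picture's height over the tangent of half this angle, whatever the lens; pixels are square), "cx", "cy" (the principal point, pixels), "k1" (the pictures are not rectified: a ray, as slopes to the right and down, at radius r is drawn at 1 + k1 r^2 times it, then the intrinsics apply), "rvec" (rotation vector, rad) and "tvec" (3), from world to camera coordinates, as OpenCV has them. Camera axes: x right, y down, z forward; pixel columns grow to the right and rows downward; lengths in m; the calibration is good to about 2 mm. A picture is of the moment at which its call begins: read the wrist's pose just before it. camera_info takes no time and is no camera call; for the wrist camera it gives the pose at the moment of the call.
- robot.job_done(): hands the job in; it is judged then, once.
Trained networks look in the newest picture that a camera, given by its name, has taken for a name from the list of things; names that differ only in an ending like _2 or _b are one class to them, and where a whole thing is asked for, a point or a joint stands for the part that bears it (a point fixed in the world has none). Each returns a list of dicts, best first, with "conf" (0 to 1); they miss things now and then, are a little off and sometimes report something else, mostly with a low value. They report only what shows in the picture. A call takes as long as a camera call. They do not tell look-alikes from the thing itself.
- vision.search_frame(camera, query): "at" ([x, y, z] in m, in world coordinates, good to about 4 mm: the middle of the surface that is visible of it).
The state is a dict: "clock": time; "joint_positions": joint angles; "dq": joint speeds; "effort": joint torques, N m; "tool_pos": TCP position; "tcp_rot": TCP orientation; "contact_force": force on the tool from outside, world axes, zero at the start; "ft_torque": the same for the moment, N m; "grip_width": finger opening in m; "grasp_force": force on a finger pad.
Only numpy, scipy, OpenCV 4.12 (cv2) and the standard library are available. Lean on these libraries where they do the work, as an engineer would, in place of code of your own. Each camera call takes 0.05 s, during which the arm holds its last target. There are 200 camera calls.

## Working session

There is one attempt and no reset: what is moved stays moved. The work goes in short steps, Python scripts to look and compute and a shell command to move; the robot and the scene stay as the last step left them, time stands still between calls to the robot, and variables do not carry over. Pictures are saved under pics/ and viewed, at most 10 in all, crops included, and the job is handed in when it is done.

```bash
mkdir -p pics; cat > h.py <<'E'
import numpy as np, cv2
from scipy.spatial.transform import Rotation as R
from plant import robot, vision
def cam(n):
    c=vision.camera_info(n); f=240/np.tan(np.radians(c["vertical_fov"])/2)
    return c,f,R.from_rotvec(np.ravel(c["rvec"])).as_matrix(),np.ravel(c["tvec"])
def px2w(n,u,v,d,C=None):
    c,f,M,t=C or cam(n)
    xd=np.array([(np.asarray(u,float)-c["cx"])/f,(np.asarray(v,float)-c["cy"])/f]); x=xd.copy()
    for _ in range(20): x=xd/(1+c["k1"]*(x**2).sum(0))
    P=np.stack([x[0]*d,x[1]*d,d*np.ones_like(x[0])],-1)
    return (P-t)@M
def cloud(n,depth,C=None):
    v,u=np.mgrid[0:480,0:640]; return px2w(n,u,v,depth,C)
E
python3 - <<'E'
from h import *
np.set_printoptions(precision=4,suppress=True)
ims=[]
for n in ("scene","top"):
    p,d=vision.grab_frame(n); np.save(f"{n}.npy",d); cv2.imwrite(f"pics/{n}0.png",p)
    for q in ("player","lid_grip","jar","mat","mug","screwdriver","mouse"):
        print(n,q,[(np.round(r["at"],4).tolist(),round(r["conf"],2)) for r in vision.search_frame(n,q)])
print(robot.get_obs()["clock"])
E
```

```text
scene player [([0.6302, -0.0095, 0.098], 0.66)]
scene lid_grip [([0.6136, -0.0026, 0.1016], 0.62)]
scene jar [([0.6432, 0.0898, 0.1552], 0.68)]
scene mat [([0.6217, -0.4503, 0.0066], 0.76), ([0.5672, -0.2507, 0.0068], 0.75), ([0.611, 0.0037, 0.1039], 0.37)]
scene mug [([0.5537, 0.2721, 0.06], 0.91)]
scene screwdriver [([0.7168, -0.2162, 0.0227], 0.9)]
scene mouse [([0.6957, 0.2558, 0.0327], 0.56)]
top player [([0.5934, 0.015, 0.0978], 0.86), ([0.5451, 0.2837, 0.0285], 0.43)]
top lid_grip [([0.5455, 0.2807, 0.028], 0.71), ([0.5937, 0.0179, 0.1022], 0.63)]
top jar [([0.8277, 0.0362, 0.0991], 0.66), ([0.6293, 0.0924, 0.1727], 0.58)]
top mat [([0.6166, -0.4488, 0.0065], 0.9), ([0.5724, -0.2456, 0.0105], 0.78)]
top mug [([0.5439, 0.281, 0.0279], 0.89), ([0.5923, 0.015, 0.1008], 0.4)]
top screwdriver [([0.7074, -0.2156, 0.0232], 0.72), ([0.5449, 0.281, 0.03], 0.48)]
top mouse [([0.6858, 0.2586, 0.0274], 0.63), ([0.5704, -0.2413, 0.006], 0.56)]
0.8
```

View pics/top0.png

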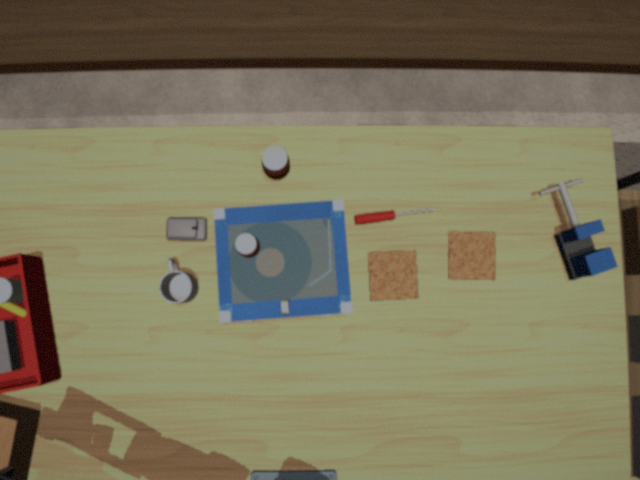

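View pics/scene0.png

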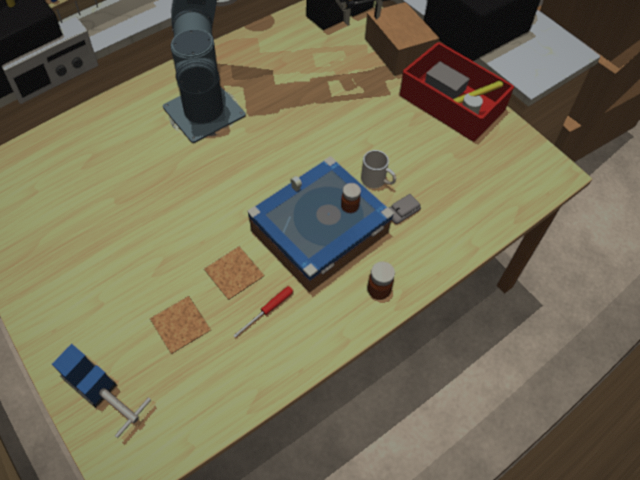

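Top: the lid jar has its cap at (247,243) and a bigger jar stands behind at (275,158). The white grip is at (285,307), and there are two mats at (393,275) and (471,255), of which the nearer one (larger y) is the target. The scene view agrees: grip at (296,182), jar at (351,195).

```bash
python3 - <<'E'
from h import *
np.set_printoptions(precision=4,suppress=True)
for n in ("top","scene"):
    d=np.load(n+".npy"); im=cv2.imread(f"pics/{n}0.png"); W=cloud(n,d); hsv=cv2.cvtColor(im,cv2.COLOR_BGR2HSV)
    ok=d>0; x,y,z=W[...,0],W[...,1],W[...,2]
    # jar: points above lid top
    j=ok&(abs(x-.635)<.06)&(abs(y-.092)<.06)&(z>.115)
    jt=j&(z>.165)
    print(n,"jar pts",j.sum(),"top z",np.percentile(z[j],[50,90,98]), "cap mean",W[jt].mean(0), "bbox",W[jt].min(0),W[jt].max(0))
    g=ok&(x>.42)&(x<.54)&(abs(y)<.1)&(z>.107)&(z<.16)
    print(n,"grip",g.sum(),W[g].mean(0) if g.any() else 0,W[g].min(0) if g.any() else 0,W[g].max(0) if g.any() else 0, "px",np.argwhere(g).mean(0))
    lid=ok&(z>.088)&(z<.112)&(x>.4)&(x<.8)&(abs(y)<.25)&(((hsv[...,0]>98)&(hsv[...,0]<125)&(hsv[...,1]>150)))
    r=cv2.minAreaRect(W[lid][:,:2].astype(np.float32)); print(n,"lid blue",lid.sum(),r,"z",np.median(z[lid]))
    m=ok&(abs(x-.57)<.12)&(abs(y+.247)<.09)&(z<.02)&(hsv[...,0]<16)&(hsv[...,1]>90)
    m=cv2.morphologyEx(m.astype(np.uint8),cv2.MORPH_OPEN,np.ones((5,5)))>0
    print(n,"mat",m.sum(),cv2.minAreaRect(W[m][:,:2].astype(np.float32)),"z",np.median(z[m]))
    b=ok&(abs(x-.84)<.1)&(abs(y-.036)<.07)&(z>.02); print("other jar",W[b].max(0),W[b].min(0))
E
```

```text
top jar pts 475 top z [0.1751 0.1783 0.1804] cap mean [0.6328 0.0972 0.1759] bbox [0.6108 0.0743 0.1654] [0.6562 0.12   0.1826]
top grip 168 [0.5002 0.0089 0.1301] [ 0.4698 -0.0938  0.107 ] [0.5366 0.0997 0.1503] px [305.3155 287.0833]
top lid blue 3509 ((0.6029695272445679, 0.021822422742843628), (0.2506486475467682, 0.29061758518218994), 4.007094383239746) z 0.10198221116360186
top mat 820 ((0.5723146796226501, -0.24538880586624146), (0.10997006297111511, 0.09353069961071014), 88.31192779541016) z 0.007774458213999304
other jar [0.8748 0.074  0.1082] [0.8083 0.0059 0.0205]
scene jar pts 456 top z [0.1644 0.1786 0.1812] cap mean [0.6346 0.0956 0.1754] bbox [0.6058 0.0739 0.1653] [0.657  0.119  0.1827]
scene grip 224 [0.5036 0.0024 0.121 ] [ 0.4735 -0.0989  0.107 ] [0.5385 0.0995 0.1514] px [188.1964 293.7723]
scene lid blue 2672 ((0.5992763042449951, 0.019853606820106506), (0.2640992999076843, 0.3005691170692444), 3.4647934436798096) z 0.10263812740541849
scene mat 1088 ((0.5681959390640259, -0.2476159632205963), (0.11651207506656647, 0.117110975086689), 4.4114460945129395) z 0.008394723794479038
other jar [0.8752 0.0695 0.109 ] [0.8094 0.0029 0.0201]
```

```bash
python3 - <<'E'
from h import *
np.set_printoptions(precision=4,suppress=True)
o=robot.get_obs(); r=R.from_quat(o["tcp_rot"]); print(o["tool_pos"],r.as_matrix(),o["grip_width"],o["contact_force"])
M=r.as_matrix()
print("to above jar TCP .633,.0965,.33, units:",M.T@(np.array([.56,.0965,.33])-o["tool_pos"])/.5)
c,f,Mc,t=cam("wrist"); print("cam pos",-Mc.T@t,"in tool",M.T@(-Mc.T@t-o["tool_pos"]),"fwd",Mc[2])
E
```

```text
[0.146  0.5303 0.3028] [[-0.9641  0.2656  0.    ]
 [ 0.2656  0.9641  0.0001]
 [-0.      0.0001 -1.    ]] 0.09307120107954417 [-0.3618 -0.0958  0.7461]
to above jar TCP .633,.0965,.33, units: [-1.0286 -0.6165 -0.0544]
cam pos [0.0702 0.5513 0.3849] in tool [ 0.0787  0.0002 -0.0821] fwd [ 0.2711 -0.0742 -0.9597]
```

```bash
python3 -m crank '[-0.1,-0.067,-0.01,0,0,0,1, -0.1,-0.067,-0.01,0,0,0,1, -0.1,-0.067,-0.01,0,0,0,1, -0.1,-0.067,-0.01,0,0,0,1, -0.1,-0.067,-0.01,0,0,0,1, -0.1,-0.067,-0.01,0,0,0,1, -0.1,-0.067,0,0,0,0,1, -0.1,-0.067,0,0,0,0,1, -0.1,-0.067,0,0,0,0,1, -0.1,-0.067,0,0,0,0,1]'; python3 -m crank '[-0.05,-0.036,0,0,0,0,1, 0,0,0,0,0,-0.16,1, 0,0,0,0,0,-0.16,1, 0,0,0,0,0,0,1,0,0,0,0,0,0,1]'
cat > look.py <<'E'
from h import *
import sys
np.set_printoptions(precision=4,suppress=True)
o=robot.get_obs(); C=cam("wrist"); p,d=vision.grab_frame("wrist"); cv2.imwrite(f"pics/{sys.argv[1]}.png",p); np.save(sys.argv[1]+".npy",d)
M=R.from_quat(o["tcp_rot"]).as_matrix(); print(o["tool_pos"],M[:,1])
for q in sys.argv[2:]: print(q,[(np.round(r["at"],4).tolist(),round(r["conf"],2)) for r in vision.search_frame("wrist",q)])
W=cloud("wrist",d,C); np.save(sys.argv[1]+"_W.npy",W)
E
python3 look.py w1 jar lid_grip
```

```text
clock: 2.05
tool_pos: [0.5402, 0.0728, 0.3329]
tcp_rot: [0.134, 0.991, 0.0, 0.0]
contact_force: [-0.2, 0.2, 0.2]
grip_width: 0.0932
grasp_force: 0.0
clock: 2.68
tool_pos: [0.5584, 0.0506, 0.3328]
tcp_rot: [-0.032, 1.0, -0.0, 0.0]
contact_force: [-0.4, 0.3, 0.1]
grip_width: 0.0931
grasp_force: 0.0
[0.5584 0.0506 0.3328] [-0.0632  0.998  -0.    ]
jar [([0.8197, 0.0309, 0.06], 0.93), ([0.62, 0.0952, 0.169], 0.74)]
lid_grip [([0.5564, 0.0194, 0.1003], 0.94)]
```

View pics/w1.png

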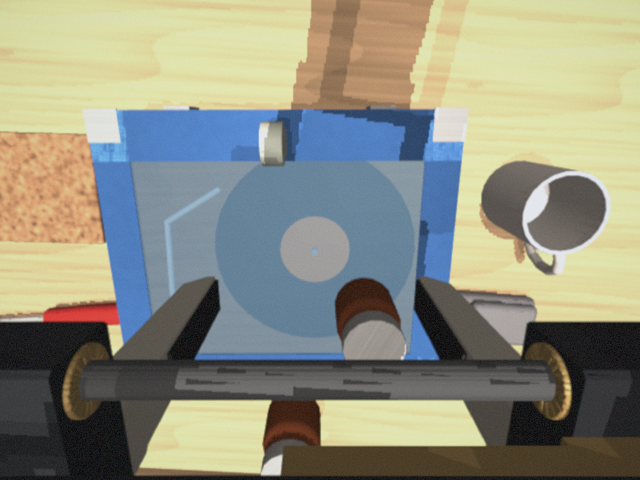

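The wrist view (image up = toward the robot) shows the grip at (272,143), the jar on the lid with its cap at (373,340), and the lid's front edge level in the picture, so the tool is aligned with the player.

```bash
python3 - <<'E'
from h import *
np.set_printoptions(precision=4,suppress=True)
W=np.load("w1_W.npy"); d=np.load("w1.npy"); x,y,z=W[...,0],W[...,1],W[...,2]; im=cv2.imread("pics/w1.png")
v,u=np.mgrid[0:480,0:640]
g=(d>0)&(abs(u-272)<30)&(abs(v-143)<32)&(z>.110)
P=W[g]; print("grip",g.sum(),P.mean(0),np.percentile(P,[2,50,98],axis=0))
e=g&(z>.135); print("grip high part",W[e].mean(0),W[e].min(0),W[e].max(0))
j=(d>0)&(u>325)&(u<410)&(v>270)&(v<358)&(z>.115); P=W[j]; c=P[P[:,2]>.165]
print("jar",j.sum(),np.percentile(P,[2,50,98],axis=0),"cap",c.mean(0),c.min(0),c.max(0))
s=P[(P[:,2]<.15)]; 
from scipy.optimize import least_squares
f=least_squares(lambda q:np.hypot(s[:,0]-q[0],s[:,1]-q[1])-.026,[.635,.096],loss="soft_l1",f_scale=.002); print("axis",f.x, len(s))
# lid front edge + yaw via blue
hsv=cv2.cvtColor(im,cv2.COLOR_BGR2HSV); b=(d>0)&(hsv[...,0]>98)&(hsv[...,0]<125)&(hsv[...,1]>120)&(z>.095)&(z<.11)&(v<300)&(u<480)&(u>70)
print("lid z",np.median(z[b]))
cs=[]
for uu in range(150,420,6):
    k=np.where(b[:,uu])[0]
    if len(k): cs.append(W[k.min(),uu])
cs=np.array(cs); q=np.polyfit(cs[:,1],cs[:,0],1); print("front edge x=",q[1],"+y*",q[0])
for vv in (150,200,250): k=np.where(b[vv])[0]; print(W[vv,k.min()],W[vv,k.max()])
E
```

```text
grip 1142 [0.4959 0.0157 0.1389] [[0.4815 0.007  0.1177]
 [0.4957 0.0158 0.1411]
 [0.5114 0.0233 0.1446]]
grip high part [0.4962 0.0151 0.1412] [0.482  0.0062 0.135 ] [0.5113 0.0235 0.1454]
jar 4373 [[0.6075 0.0731 0.1183]
 [0.6186 0.0934 0.1708]
 [0.6397 0.1178 0.1759]] cap [0.6251 0.096  0.1741] [0.6092 0.0743 0.1652] [0.6426 0.1201 0.1769]
axis [0.634  0.0976] 1459
lid z 0.10051568589206625
front edge x= 0.4742294266812985 +y* -0.06562231588714669
[ 0.5129 -0.1336  0.0997] [0.494  0.1636 0.1013]
[ 0.5538 -0.1308  0.1004] [0.5349 0.1665 0.101 ]
[ 0.5977 -0.1271  0.1006] [0.5793 0.169  0.0999]
```

```bash
python3 -m crank '[-0.08,0.042,0,0,0,0,1, -0.077,0.041,0,0,0,0,1, 0,0,0,0,0,0,1, 0,0,0.05,0,0,0,1, 0,0,0.05,0,0,0,1, 0,0,0.05,0,0,0,1, 0,0,0.05,0,0,0,1, 0,0,0.04,0,0,0,1, 0,0,0.026,0,0,0,1, 0,0,0,0,0,0,1]'; python3 look.py w2 jar
```

```text
clock: 4.08
tool_pos: [0.6332, 0.0969, 0.1991]
tcp_rot: [-0.033, 0.999, -0.0, -0.001]
contact_force: [0.4, -0.5, -0.3]
grip_width: 0.0928
grasp_force: 0.0
[0.6332 0.0969 0.1991] [-0.0659  0.9978  0.    ]
jar [([0.8142, 0.0406, 0.0396], 0.65)]
```

View pics/w2.png

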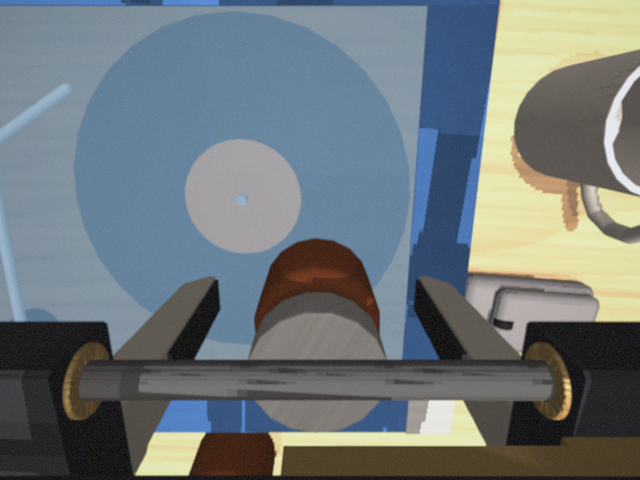

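The jar stands centred between the fingers, with its cap at (316,360) and the fingers at 218 and 415. Now I close gently with 9 N.

```bash
python3 -m crank '[0,0,0,0,0,0,0.75, 0,0,0,0,0,0,0.65, 0,0,0,0,0,0,0.6, 0,0,0,0,0,0,0.56, 0,0,0,0,0,0,0.52, 0,0,0,0,0,0,0.48, 0,0,0,0,0,0,0.45, 0,0,0,0,0,0,0.45]' 9
```

```text
clock: 5.18
tool_pos: [0.634, 0.0971, 0.1998]
tcp_rot: [-0.033, 0.999, -0.0, 0.0]
contact_force: [-0.2, -0.8, 0.3]
grip_width: 0.0522
grasp_force: 9.0
```

```bash
python3 -m crank '[0,0,-0.01,0,0,0,0.45, 0,0,-0.02,0,0,0,0.45, 0,0,-0.03,0,0,0,0.45, 0,0,-0.03,0,0,0,0.45, 0,0,-0.02,0,0,0,0.45, 0,0,-0.01,0,0,0,0.45, 0,0,0,0,0,0,0.45]'
```

```text
clock: 6.05
tool_pos: [0.6341, 0.0971, 0.2601]
tcp_rot: [-0.033, 0.999, -0.0, 0.0]
contact_force: [0.2, 0.5, -2.3]
grip_width: 0.052
grasp_force: 9.0
```

```bash
python3 -m crank '[0.005,-0.02,0,0,0,0,0.45, 0.01,-0.04,0,0,0,0,0.45, 0.015,-0.06,0,0,0,0,0.45, 0.015,-0.06,0,0,0,0,0.45, 0.015,-0.06,0,0,0,0,0.45, 0.015,-0.06,0,0,0,0,0.45, 0.015,-0.06,0,0,0,0,0.45, 0.015,-0.06,0,0,0,0,0.45, 0.015,-0.06,0,0,0,0,0.45, 0.015,-0.06,0,0,0,0,0.45]' && python3 -m crank '[0.013,-0.05,0,0,0,0,0.45, 0.01,-0.04,0,0,0,0,0.45, 0.01,-0.03,0,0,0,0,0.45, 0.005,-0.02,0,0,0,0,0.45, 0,0,0,0,0,0,0.45]'; python3 look.py w3 mat jar; python3 -c "
from h import *
print(vision.grab_frame('scene')[0].shape, vision.search_frame('scene','mat'), vision.search_frame('scene','jar'))"
```

```text
clock: 7.3
tool_pos: [0.5834, -0.1791, 0.2595]
tcp_rot: [-0.033, 0.999, -0.0, -0.0]
contact_force: [0.4, 0.9, -1.6]
grip_width: 0.0518
grasp_force: 9.0
clock: 7.92
tool_pos: [0.5701, -0.2483, 0.2597]
tcp_rot: [-0.033, 0.999, 0.0, -0.0]
contact_force: [0.5, 0.7, -1.4]
grip_width: 0.0519
grasp_force: 9.0
[ 0.5701 -0.2483  0.2597] [-0.0656  0.9978  0.0001]
mat [([0.5547, -0.2488, 0.0041], 0.94), ([0.6086, -0.4487, 0.0052], 0.59)]
jar []
(480, 640, 3) [{'at': [0.5687, -0.25, 0.0071], 'conf': 0.79}, {'at': [0.6226, -0.4482, 0.0077], 'conf': 0.59}] [{'at': [0.5894, -0.2482, 0.2059], 'conf': 0.92}, {'at': [0.8523, 0.0261, 0.0875], 'conf': 0.72}]
```

View pics/w3.png

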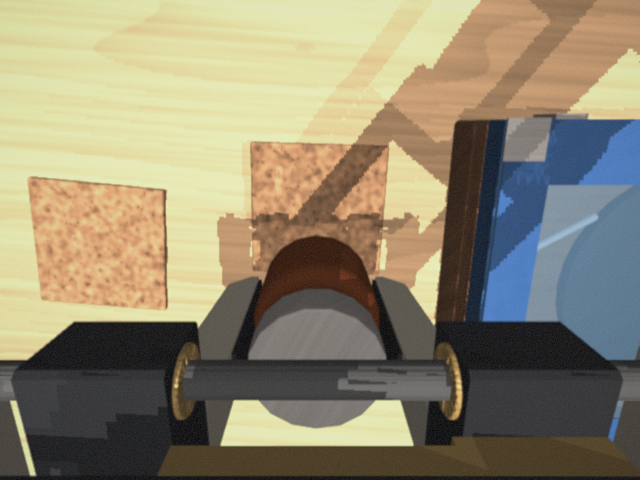

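The jar is held upright over the target mat (corners about (250,142) and (388,147)), and the second mat sits to the left in the picture. I lower it now.

```bash
python3 -m crank '[0,0,0.02,0,0,0,0.45, 0,0,0.04,0,0,0,0.45, 0,0,0.05,0,0,0,0.45, 0,0,0.05,0,0,0,0.45, 0,0,0.05,0,0,0,0.45, 0,0,0.04,0,0,0,0.45, 0,0,0.02,0,0,0,0.45, 0,0,0.015,0,0,0,0.45, 0,0,0,0,0,0,0.45]'
```

```text
clock: 9.35
tool_pos: [0.5702, -0.2478, 0.1171]
tcp_rot: [-0.033, 0.999, 0.0, -0.0]
contact_force: [0.6, -0.6, -1.3]
grip_width: 0.0513
grasp_force: 9.0
```

```bash
python3 -m crank '[0,0,0.004,0,0,0,0.45, 0,0,0.004,0,0,0,0.45, 0,0,0.004,0,0,0,0.45, 0,0,0,0,0,0,0.45]'; python3 -m crank '[0,0,0.003,0,0,0,0.45, 0,0,0.003,0,0,0,0.45, 0,0,0,0,0,0,0.45]'
```

```text
clock: 9.85
tool_pos: [0.5702, -0.2478, 0.1112]
tcp_rot: [-0.033, 0.999, 0.0, -0.0]
contact_force: [-0.9, -0.3, -2.1]
grip_width: 0.0522
grasp_force: 9.0
clock: 10.22
tool_pos: [0.5702, -0.2478, 0.1081]
tcp_rot: [-0.033, 0.999, 0.0, -0.0]
contact_force: [0.2, -1.0, -1.9]
grip_width: 0.0519
grasp_force: 9.0
```

```bash
python3 -m crank '[0,0,0.002,0,0,0,0.45, 0,0,0,0,0,0,0.45]'; python3 -m crank '[0,0,0.002,0,0,0,0.45, 0,0,0,0,0,0,0.45]';  python3 -m crank '[0,0,0.001,0,0,0,0.45, 0,0,0,0,0,0,0.45]'
```

```text
clock: 10.48
tool_pos: [0.5702, -0.2478, 0.1072]
tcp_rot: [-0.033, 0.999, 0.0, -0.0]
contact_force: [-1.1, -0.1, -2.6]
grip_width: 0.052
grasp_force: 9.0
clock: 10.72
tool_pos: [0.5702, -0.2478, 0.1062]
tcp_rot: [-0.033, 0.999, 0.0, -0.0]
contact_force: [-0.1, -0.2, -1.3]
grip_width: 0.0518
grasp_force: 9.0
clock: 10.98
tool_pos: [0.5703, -0.2479, 0.1058]
tcp_rot: [-0.033, 0.999, -0.0, 0.0]
contact_force: [0.5, 0.4, -1.4]
grip_width: 0.0516
grasp_force: 9.0
```

```bash
python3 -m crank '[0,0,0.001,0,0,0,0.45, 0,0,0,0,0,0,0.45]'; python3 -m crank '[0,0,0.001,0,0,0,0.45, 0,0,0,0,0,0,0.45]';  python3 -m crank '[0,0,0.001,0,0,0,0.45, 0,0,0,0,0,0,0.45]'
```

```text
clock: 11.22
tool_pos: [0.5703, -0.2479, 0.1058]
tcp_rot: [-0.033, 0.999, -0.0, 0.0]
contact_force: [-1.9, 1.5, 4.1]
grip_width: 0.0516
grasp_force: 9.0
clock: 11.48
tool_pos: [0.5703, -0.2479, 0.1057]
tcp_rot: [-0.033, 0.999, -0.0, 0.0]
contact_force: [-3.5, 1.9, 7.2]
grip_width: 0.0519
grasp_force: 9.0
clock: 11.72
tool_pos: [0.5703, -0.2479, 0.1057]
tcp_rot: [-0.033, 0.999, -0.0, 0.0]
contact_force: [-3.5, 1.8, 10.8]
grip_width: 0.0513
grasp_force: 9.0
```

The jar is standing on the mat. I ease off the push, then open.

```bash
python3 -m crank '[0,0,-0.002,0,0,0,0.45, 0,0,0,0,0,0,0.45]' && python3 -m crank '[0,0,0,0,0,0,0.58, 0,0,0,0,0,0,0.62, 0,0,0,0,0,0,0.75, 0,0,0,0,0,0,1, 0,0,0,0,0,0,1, 0,0,0,0,0,0,1, 0,0,0,0,0,0,1]' && python3 look.py w4 jar
```

```text
clock: 11.98
tool_pos: [0.5703, -0.2479, 0.1057]
tcp_rot: [-0.033, 0.999, -0.0, 0.0]
contact_force: [-2.2, 0.4, 6.1]
grip_width: 0.0519
grasp_force: 9.0
clock: 12.85
tool_pos: [0.5703, -0.2479, 0.1053]
tcp_rot: [-0.033, 0.999, -0.0, 0.0]
contact_force: [-0.0, 0.2, 0.6]
grip_width: 0.0929
grasp_force: 0.0
[ 0.5703 -0.2479  0.1053] [-0.0662  0.9978 -0.    ]
jar [([0.5567, -0.2449, 0.0781], 0.83)]
```

View pics/w4.png

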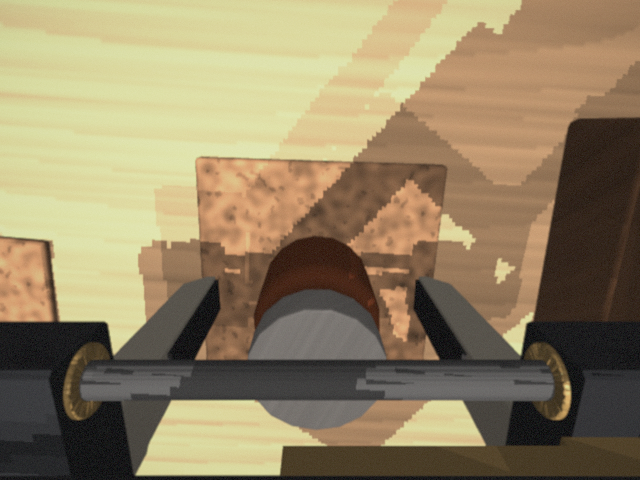

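The jar stands released on the mat, centred between the open fingers (cap at (316,360)). I raise the tool and move over the lid grip.

```bash
python3 -m crank '[0,0,-0.02,0,0,0,1, 0,0,-0.05,0,0,0,1, 0,0,-0.07,0,0,0,1, 0,0,-0.08,0,0,0,1, 0,0,-0.08,0,0,0,1, 0,0,-0.02,0,0,0,1, 0,0,0,0,0,0,1]' && python3 -m crank '[0.012,0.054,0,0,0,0,1, 0.016,0.08,0,0,0,0,1, 0.017,0.08,0,0,0,0,1, 0.017,0.08,0,0,0,0,1, 0.017,0.08,0,0,0,0,1, 0.017,0.08,0,0,0,0,1, 0.016,0.08,0,0,0,0,1, 0,0,0,0,0,0,1]'; python3 look.py w5 lid_grip
python3 - <<'E'
from h import *
W=np.load("w5_W.npy"); d=np.load("w5.npy"); x,y,z=np.moveaxis(W,2,0)
g=(d>0)&(abs(x-.4965)<.03)&(abs(y-.015)<.03)&(z>.112)&(z<.15); P=W[g]
print(g.sum(),np.round(P.mean(0),4),np.round(np.percentile(P,[2,98],axis=0),4))
p,d=vision.grab_frame("top"); W=cloud("top",d); x,y,z=np.moveaxis(W,2,0); k=(d>0)&(abs(x-.57)<.05)&(abs(y+.248)<.05)&(z>.07); print("jar",k.sum(),W[k].mean(0))
E
```

```text
clock: 13.82
tool_pos: [0.5702, -0.2479, 0.2657]
tcp_rot: [-0.033, 0.999, -0.0, 0.0]
contact_force: [0.2, 0.1, 0.2]
grip_width: 0.0929
grasp_force: 0.0
clock: 14.82
tool_pos: [0.4948, 0.0172, 0.2634]
tcp_rot: [-0.035, 0.999, 0.001, -0.002]
contact_force: [-0.2, 0.5, -0.7]
grip_width: 0.0929
grasp_force: 0.0
[0.4948 0.0172 0.2634] [-0.0696  0.9976  0.0016]
lid_grip [([0.5304, 0.0111, 0.1009], 0.78)]
1426 [0.4927 0.0143 0.1399] [[0.4811 0.0065 0.1286]
 [0.5093 0.022  0.1444]]
jar 316 [ 0.57141006 -0.24766847  0.08253979]
```

View pics/w5.png

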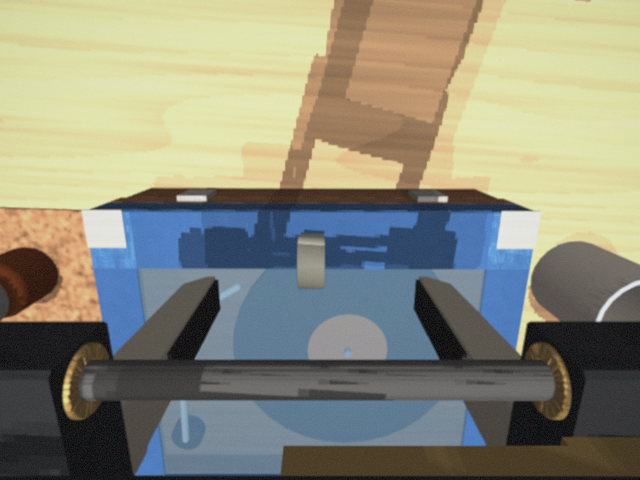

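The grip disc at (311,260) lies between the fingers, jar and mug stand clear on either side. I go down and pinch.

```bash
python3 -m crank '[0,-0.003,0.03,0,0,0,1, 0,0,0.04,0,0,0,1, 0,0,0.04,0,0,0,0.7, 0,0,0.02,0,0,0,0.5, 0,0,0.01,0,0,0,0.4, 0,0,0,0,0,0,0.3, 0,0,0,0,0,0,0.3, 0,0,0,0,0,0,0.3]' 30; python3 -m crank '[0,0,0,0,0,0,0.22, 0,0,0,0,0,0,0.15, 0,0,0,0,0,0,0.1, 0,0,0,0,0,0,0.1, 0,0,0,0,0,0,0.1]'
```

```text
clock: 15.98
tool_pos: [0.4971, 0.0133, 0.1958]
tcp_rot: [-0.033, 0.999, -0.0, 0.001]
contact_force: [0.9, -0.2, -0.5]
grip_width: 0.0375
grasp_force: 0.0
clock: 16.6
tool_pos: [0.4967, 0.0142, 0.1954]
tcp_rot: [-0.033, 0.999, 0.001, 0.0]
contact_force: [0.3, 5.1, 2.7]
grip_width: 0.0159
grasp_force: 30.0
```

```bash
python3 -m crank '[-0.007,0,-0.024,0,0,0,0.1, -0.008,0,-0.024,0,0,0,0.1, -0.0095,0,-0.0235,0,0,0,0.1, -0.0105,0,-0.023,0,0,0,0.1, -0.012,0,-0.0225,0,0,0,0.1, 0,0,0,0,0,0,0.1]'
```

```text
clock: 17.35
tool_pos: [0.5201, 0.0157, 0.254]
tcp_rot: [-0.033, 0.999, 0.001, -0.0]
contact_force: [-1.3, 4.9, -1.7]
grip_width: 0.0158
grasp_force: 30.0
```

```bash
python3 -m crank '[-0.013,0,-0.022,0,0,0,0.1, -0.014,0,-0.021,0,0,0,0.1, -0.015,0,-0.0205,0,0,0,0.1, -0.0165,0,-0.0195,0,0,0,0.1, -0.0175,0,-0.0185,0,0,0,0.1, 0,0,0,0,0,0,0.1]' && python3 -m crank '[-0.018,0,-0.0175,0,0,0,0.1, -0.019,0,-0.0165,0,0,0,0.1, -0.02,0,-0.0155,0,0,0,0.1, -0.021,0,-0.0145,0,0,0,0.1, -0.0215,0,-0.0135,0,0,0,0.1, 0,0,0,0,0,0,0.1, 0,0,0,0,0,0,0.1]'
python3 - <<'E'
from h import *
o=robot.get_obs(); M=R.from_quat(o["tcp_rot"]).as_matrix(); g=o["tool_pos"]+.065*M[:,2]
ex=np.array([np.cos(.065),np.sin(.065)]); hx=(np.array([.4965,.0145])@ex)+.235
print("grasp",g,"angle", np.degrees(np.arctan2(g[2]-.07,hx-g[:2]@ex)-np.arctan2(.0604,.235)))
p,d=vision.grab_frame("scene"); cv2.imwrite("pics/end.png",cv2.resize(p[100:340,150:470],None,fx=2,fy=2))
W=cloud("scene",d); hsv=cv2.cvtColor(p,cv2.COLOR_BGR2HSV)
for n in ("scene","top"):
    p,d=vision.grab_frame(n); W=cloud(n,d); hsv=cv2.cvtColor(p,cv2.COLOR_BGR2HSV)
    X=W[...,:2]@ex; Y=W[...,:2]@np.array([-ex[1],ex[0]])
    Z=W[...,2]; yc=Y[(d>0)&(Z>.12)&(hsv[...,0]>98)&(hsv[...,0]<125)&(hsv[...,1]>120)&(X>.45)&(X<.8)]
    k=(d>0)&(Z>.11)&(Z<.3)&(hsv[...,0]>98)&(hsv[...,0]<125)&(hsv[...,1]>120)&(X>hx-.26)&(X<hx+.03)&(abs(Y+.018)<.15)&(abs(Y+.018)>.1)
    P=np.stack([X[k],Z[k]],1).astype(np.float32)
    if len(P)>20: l=cv2.fitLine(P,cv2.DIST_HUBER,0,.01,.01).ravel(); print(n,len(P),"lid slope deg",np.degrees(np.arctan(l[1]/l[0])))
    j=(d>0)&(abs(W[...,0]-.571)<.05)&(abs(W[...,1]+.248)<.05)&(Z>.072)&(Z<.1); print("jar",j.sum(),W[j].mean(0))
E
```

```text
clock: 18.1
tool_pos: [0.5584, 0.0183, 0.3051]
tcp_rot: [-0.033, 0.999, 0.001, -0.0]
contact_force: [-2.0, 5.8, -1.3]
grip_width: 0.0158
grasp_force: 30.0
clock: 18.98
tool_pos: [0.6081, 0.0216, 0.3437]
tcp_rot: [-0.033, 0.999, 0.001, -0.0]
contact_force: [0.2, 6.9, -2.4]
grip_width: 0.0157
grasp_force: 30.0
grasp [0.60813064 0.02168222 0.27872363] angle 45.04685822167646
scene 1967 lid slope deg -43.94659
jar 243 [ 0.56877773 -0.24842088  0.08252878]
top 1223 lid slope deg -43.70624
jar 306 [ 0.57156378 -0.24801109  0.08262077]
```

View pics/end.png

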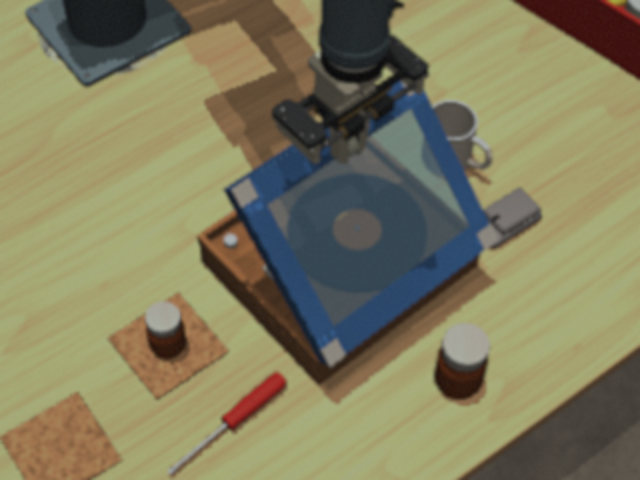

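The lid stands open at about 44–45° (kinematics 45.0°, depth 43.8°), held by the fingers, with the jar on its mat at (165,330) and the mug, mouse and screwdriver undisturbed. I let it settle and hand in.

```bash
python3 -m crank '[0,0,0,0,0,0,0.1, 0,0,0,0,0,0,0.1, 0,0,0,0,0,0,0.1, 0,0,0,0,0,0,0.1]' && python3 -c "
from plant import robot
print(robot.job_done())"
```

```text
clock: 19.62
tool_pos: [0.6081, 0.0216, 0.3437]
tcp_rot: [-0.033, 0.999, 0.001, 0.0]
contact_force: [-0.4, 5.7, -1.7]
grip_width: 0.0155
grasp_force: 30.0
the job is handed in; nothing more can be done
None
```

The job is handed in at 19.6 s, with no verdict returned: the jar stands upright and released on the cork mat, the gripper holds the lid open at about 44–45°, and the mug, screwdriver and mouse look undisturbed in the final picture.

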